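# Third hand: press the long bracket against the sprung stop of the screwing jig

### The arm

A 6-joint arm with a two-finger parallel gripper is mounted at the origin on a cart in front of the work surface, level with it; the furniture and walls round the work are solid. World frame = base frame: x ahead of the robot, y to its left, z up, the work surface at z = 0. Lengths are in mm, angles in degrees, forces in N, time in s.
With the tool pointing down it reaches from about 300 to 850 mm from the base axis. Payload 4.2 kg.
Tool frame: the origin (TCP) lies at the very end of the fingers, on their centre line; the grasp point (between the pads) lies 19 mm behind it (env.grasp_offset is the distance from the TCP to the grasp point, in mm); z points along the fingers, y is the line along which they close (so a half turn about z gives the same grasp; the last joint's range is limited). The gripper opens to 91 mm and grips with 3 to 60 N. Pads are 32 mm wide; open, the fingers measure 118 mm over their backs; the gripper's body (76 mm by 178 mm) begins 60 mm behind the grasp point.
Start: joints at [66.005, 18.312, 89.639, -0, 72.044, -1.146], TCP at [223.285, 529.897, 179.076] pointing down, gripper open.
Joint ranges: [-177.97, 177.97], [-48.28, 115.42], [12.27, 149.76], [-77.06, 257.06], [2.81, 150.46], [-146.56, 146.56]. Speed limits (degrees/s): [147.25, 147.25, 180, 180, 180, 180].

### API

Orientations are given as [roll, pitch, yaw] about the fixed x, y, z axes, in that order (R = Rz(yaw) Ry(pitch) Rx(roll)).
In Python, from workcell import env gives the robot as it stands. The module is installed in compiled form; this text tells all that it offers.
- The arm moves only by the tool send_rows, never from a script. Its argument "motion" is a list of rows, each an object of numbers: "tx", "ty", "tz": the shift along the tool's x, y, z in units of 500 mm (1.0 is 500 mm); "rx", "ry", "rz": the turn, a rotation vector about the tool's x, y, z in units of 30 degrees (1.0 is 30 degrees); "gripper": the closure, from -1 (fully open) to 1 (shut). In form: [{"tx": .., "ty": .., "tz": .., "rx": .., "ry": .., "rz": .., "gripper": ..}, ...]. A call has 1 to 12 rows; each row shifts and turns the commanded pose from where the row before left it, along the tool's axes as they then stand; what a row does not reach is not made up. A row lasts 1/8 s, in which the tool goes at most 62.5 mm and 10.7 degrees, less where a joint would pass 70% of its speed; a pose out of reach is approached as far as the arm can. A call with a number of a shift or a turn outside -1 to 1 is refused whole. A call with a gripper value outside its range is refused whole. The fingers move at their own pace and stop on an object; "grip_force" is the grip in N (left out, the last holds). Time passes only in rows, so rows that do not move let the fingers close. It gives the time, the measured TCP pose, the force, the opening and the grip force at its end, in the units of the state.
- env.state(): the state, without advancing time (a new reading comes with each control period).
- env.grab_frame(name): name is "side" or "top"; returns a dict with "frame" (400x640x3 uint8, red, green, blue), "vertical_fov" (degrees; the focal length in pixels is half the picture's height over the tangent of half this angle, whatever the lens; pixels are square), "cx", "cy" (the principal point, pixels), "rvec" (rotation vector, rad) and "tvec" (3), from world to camera coordinates, as OpenCV has them. Camera axes: x right, y down, z forward; pixel columns grow to the right and rows downward; lengths in mm; the calibration is good to about 2 mm. A picture is of the moment at which its call begins. There is no depth.
- env.job_done(): hands the job in; it is judged then, once.
The state is a dict: "time_s": time; "qpos": joint angles; "qvel": joint speeds; "effort": joint torques, N m; "ee_pos": TCP position; "ee_rot": TCP orientation; "force": force on the tool from outside, world axes, zero at the start; "torque": the same for the moment, N m; "gripper_width": finger opening in mm; "gripper_force": force on a finger pad.
Only numpy, scipy, OpenCV 4.12 (cv2) and the standard library are available. Lean on these libraries where they do the work, as an engineer would, in place of code of your own. Each camera call takes 0.05 s, during which the arm holds its last target. There are 200 camera calls.

### The job

Be my third hand: take the angle bracket with the long foot, lay it flat in the channel of the screwing jig with its tall flat back towards the sprung stop, then push it along the channel until the stop is pressed in about half of its 16 mm travel (about 8 N), never to the end of the travel. Keep that push steady for at least 2 s and finish while still holding the bracket pressed, without letting go, so that I can drive its screws. Leave the bracket with the short foot and the other things on the bench where they are.

Things in the scene. Friction and masses are not known exactly. Their poses are not given: they have to be found in the camera images.
- long_bracket: the one to use: aluminium angle block, about 0.18 kg, LONG foot with two holes side by side. Tall block 30 (x) x 36 (y) x 40 mm high; foot 52 long, 36 wide, 8 high, small fillet in the corner. Origin: underside, below the block's centre; z up, +x to the tall flat back (block x -15 to 15, foot -67 to -15 mm). Starts flat left of the jig, back away from the robot. Grasp across the block's 36 mm.
- heel (a point): lower edge, middle, of the long bracket's tall flat back (15 mm in +x from the bracket's origin, at underside height); the back is 36 wide x 40 mm high.
- short_bracket: look-alike to leave alone: the same tall block (30 x 36 x 40 mm), but its foot is only 26 mm long and has a single hole; 56 mm long over all. Origin and axes as on the long bracket. The two brackets change places.
- jig: screwing jig, fixed: grey bed 170 (x) x 84 x 10 mm. Origin: underside centre; z up, +x along the channel to the stop. Bed top 10 mm over the bench. Channel 44 mm wide between rails 6 wide, 5 mm high (inner faces y = -22, +22; x -83 to 15 mm). At the far end the stop's steel housing (x 50 to 82, 46 wide, top 44 mm over the bench), three marks on top: the long middle one is half travel.
- stop (a joint): sprung stop of the jig: steel plate 34 wide x 30 high x 8 mm thick across the channel's end (13 to 43 mm over the bench), pushed along the jig's +x. 0 = out, 0.016 m = end of travel; spring 1 N per mm without preload, so 0.008 m = 8 N. A thin brass pointer on it (top 48 mm over the bench) runs over the housing's marks.
- stop_face (a point): centre of the stop plate's front face, which meets the bracket's back; it moves with the stop; at rest x = 20, z = 28 mm in the jig's frame.
- open_tin: bystander: round open tin, 49 mm across, 18 mm high, origin under its centre.
- driver: bystander: precision screwdriver lying flat, 90 mm long (along its y), 11 mm high.
- eyeglass: bystander: black watchmaker's eyeglass, 34 mm across, 28 mm high.
- round_box: bystander: round amber parts box, 39 mm across, 18 mm high.
- cleaner: bystander: white plastic bottle, 42 mm across, 98 mm high.

How it is judged:
By the outcome, as a careful person would: the job done as asked, in the order asked, and still so for the second after the job is handed in, while the arm keeps its last pose, push and grip.
It also fails if it takes over 42 s, if anything falls off the work surface, if the arm or the gripper's body presses on something with over 40 N, if the wrist force passes 120 N, or if a joint passes its speed limit or range.

## Working session

There is one attempt and no reset: what is moved stays moved. The work goes in short steps, Python scripts to look and compute and a tool call to move; the robot and the scene stay as the last step left them, time stands still between calls to the robot, and variables do not carry over. Pictures are saved under pics/ and viewed, at most 10 in all, crops included, and the job is handed in when it is done.

Besides the shell and the picture viewer there is one more tool, called after ">>>" as name(argument=value, ...) on one line, values as JSON. send_rows: Moves the arm, as the interface text tells. Shifts and turns lie within -1 to 1; 1 stands for 500 mm of shift or 30 degrees of turn. Its arguments: {"type":"object","properties":{"motion":{"type":"array"},"grip_force":{"type":"number"}},"required":["motion"]}

```bash
mkdir -p pics
cat > h.py <<'E'
import numpy as np, cv2
from workcell import env
def cam(n):
    d=env.grab_frame(n); f=200/np.tan(np.radians(d["vertical_fov"]/2))
    K=np.array([[f,0,d["cx"]],[0,f,d["cy"]],[0,0,1]]); R=cv2.Rodrigues(np.array(d["rvec"],float))[0]
    return d["frame"],K,R,np.array(d["tvec"],float).ravel()
def ray(c,uv,z):
    _,K,R,t=c; d=R.T@np.linalg.inv(K)@[uv[0],uv[1],1]; o=-R.T@t
    return o+d*(z-o[2])/d[2]
def proj(c,p):
    _,K,R,t=c; q=K@(R@np.array(p,float)+t); return q[:2]/q[2]
def save(im,n,s=1):
    cv2.imwrite("pics/"+n,cv2.resize(im[:,:,::-1],None,fx=s,fy=s,interpolation=cv2.INTER_CUBIC))
E
python3 - <<'E'
from h import *
for n in("top","side"):
    c=cam(n); save(c[0],n+"0.png",1.25); print(n,-c[2].T@c[3],c[1][0,0],c[2])
print(env.state(),env.grasp_offset)
E
```

```text
top [ 283.91422166  133.03135521 1158.5522209 ] 486.5214431989286 [[-0.00903939 -0.99995107 -0.00401945]
 [-0.97652609  0.00969259 -0.21518097]
 [ 0.2152094   0.00197999 -0.97656592]]
side [ 216.43287808 -567.66472395  672.63486382] 434.1315733344578 [[ 0.92333748 -0.38398384 -0.00207641]
 [-0.24495542 -0.58484462 -0.77327461]
 [ 0.29571057  0.71450205 -0.63406788]]
{'time_s': 0.1, 'qpos': array([ 6.60056830e+01,  1.83448380e+01,  8.96990327e+01, -5.10643473e-04,
        7.20436947e+01, -1.14603647e+00]), 'qvel': array([-0.03769013, -0.06910498, -0.08214895,  0.00330198,  0.08523193,
        0.03019468]), 'effort': array([ 1.63350491e-03, -4.13336563e+01, -2.32509774e+01,  7.29496800e-02,
        4.21828008e-02, -5.78195522e-05]), 'ee_pos': array([223.06608468, 529.42079675, 178.33847284]), 'ee_rot': array([-1.79912442e+02, -1.26594179e-03,  1.57151876e+02]), 'force': array([ 0.50628196, -0.49403621,  0.17476544]), 'torque': array([-0.03007793,  0.01971616, -0.03971565]), 'gripper_force': 0.0, 'gripper_width': 91.16455833276625} 18.8
```

View pics/top0.png

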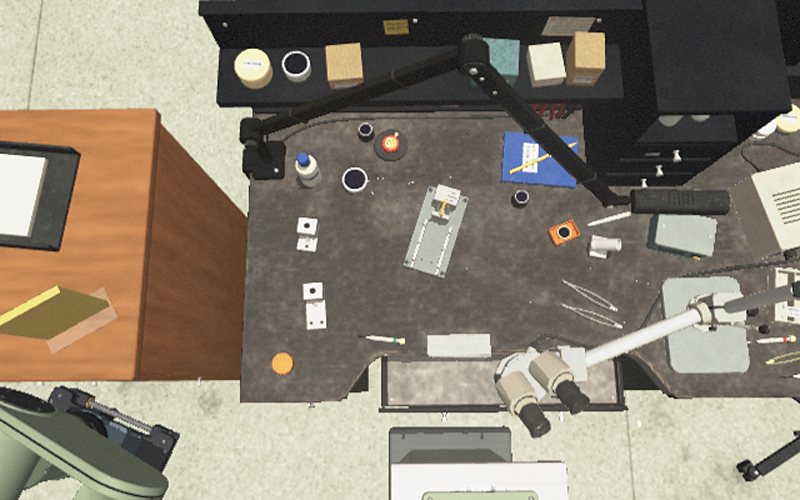

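View pics/side0.png

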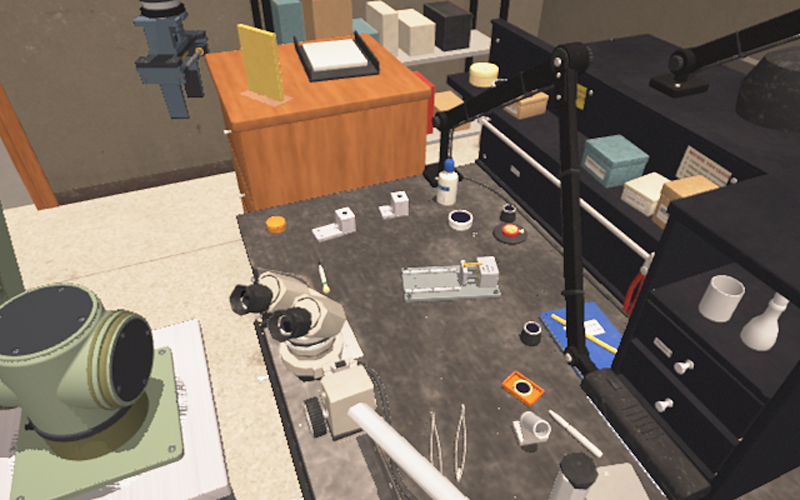

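The top view shows the long bracket (two-hole foot) at about (315,305), the short one at (307,235) and the jig at (437,230), with its stop at the upper end. I'll zoom in on these.

Run:
```python
from h import *
c=cam("top"); im=c[0]
a=cv2.resize(im[215:275,225:285],None,fx=6.5,fy=6.5,interpolation=cv2.INTER_CUBIC)
b=cv2.resize(im[140:230,312:382],None,fx=5,fy=5,interpolation=cv2.INTER_CUBIC)
o=np.zeros((450,390+350,3),np.uint8); o[:390,:390]=a; o[:450,390:]=b
save(o,"z.png")
g=im.min(2)
m=np.zeros_like(g); m[215:275,225:285]=(g[215:275,225:285]>150)
k,_=cv2.findContours(m,0,1)
for q in k:
    if cv2.contourArea(q)>15: print("br",cv2.minAreaRect(q))
hsv=cv2.cvtColor(im,cv2.COLOR_RGB2HSV)
for th in (95,110,125):
    m=np.zeros_like(g); m[140:230,312:382]=(g[140:230,312:382]>th)
    k,_=cv2.findContours(m,0,1); q=max(k,key=cv2.contourArea); print("jig",cv2.minAreaRect(q))
```

```text
br ((252.5, 251.5), (15.0, 23.0), 0.0)
br ((249.5, 232.5), (13.0, 15.0), 90.0)
jig ((346.5, 182.5), (69.0, 79.0), 0.0)
jig ((348.453369140625, 183.06422424316406), (42.35914611816406, 71.21756744384766), 17.52556800842285)
jig ((348.8416442871094, 183.1067657470703), (34.36128234863281, 71.04910278320312), 17.354022979736328)
```

View pics/z.png

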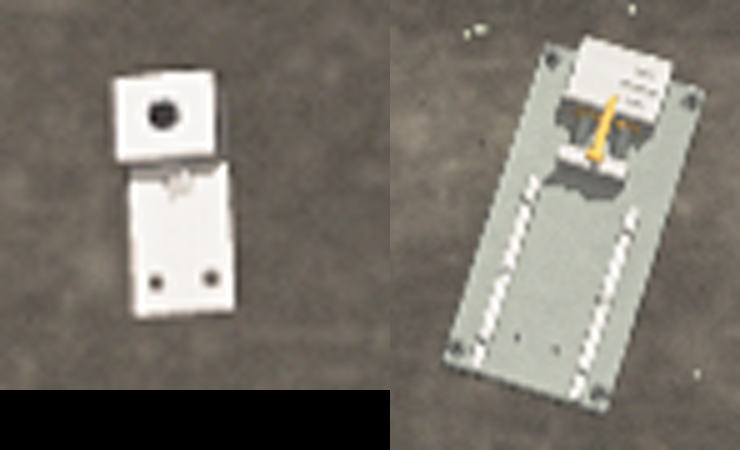

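Run:
```python
from h import *
c=cam("top")
A=lambda p:((p[0]+.5)/6.5-.5+225,(p[1]+.5)/6.5-.5+215)
B=lambda p:((p[0]-390+.5)/5-.5+312,(p[1]+.5)/5-.5+140)
def show(n,P,f,z):
    q=np.array([ray(c,f(p),z)[:2] for p in P]); print(n,q.round(1).tolist(),"mean",q.mean(0).round(1),"sides",[round(np.linalg.norm(q[i]-q[i-1]),1) for i in range(len(q))]); return q
# order: far-left, far-right, near-right, near-left
b=show("block",[(112,77),(213,71),(217,157),(117,162)],A,40)
f=show("footend",[(134,318),(236,311)],A,8)
j=show("jig",[(545,42),(706,92),(607,411),(444,364)],B,10)
r=show("rails",[(480,362),(533,178),(578,398),(632,210)],B,15)
h=show("pointer tip/base",[(614,97),(595,160)],B,48)
def yaw(v): return np.degrees(np.arctan2(v[1],v[0]))
print("yaw block",yaw(b[0]+b[1]-b[2]-b[3]),"side", yaw(b[0]-b[1])-90, "bracket axis",yaw(b.mean(0)-f.mean(0)),np.linalg.norm(b.mean(0)-f.mean(0)))
print("yaw jig",yaw(j[0]+j[1]-j[2]-j[3]),yaw(j[0]-j[1])-90, yaw(r[1]-r[0]),yaw(r[3]-r[2]))
```

```text
block [[476.0, 318.9], [477.8, 282.7], [446.7, 280.7], [445.3, 316.4]] mean [461.5 299.7] sides [np.float64(30.8), np.float64(36.2), np.float64(31.2), np.float64(35.7)]
footend [[392.8, 314.0], [395.0, 277.0]] mean [393.9 295.5] sides [np.float64(37.0), np.float64(37.0)]
jig [[675.7, 79.0], [649.0, 0.1], [489.7, 52.8], [513.5, 130.7]] mean [582.   65.7] sides [np.float64(170.3), np.float64(83.3), np.float64(167.7), np.float64(81.4)]
rails [[513.3, 113.5], [604.5, 86.4], [495.3, 66.9], [587.9, 38.6]] mean [550.2  76.3] sides [np.float64(105.7), np.float64(95.1), np.float64(110.9), np.float64(96.8)]
pointer tip/base [[634.9, 48.4], [603.8, 58.2]] mean [619.3  53.3] sides [np.float64(32.6), np.float64(32.6)]
yaw block 4.242375952868201 side 2.892351415643745 bracket axis 3.5520078932644146 67.69477633341475
yaw jig -17.98839110957523 -18.708138619851525 -16.509428811594375 -16.971076326082624
```

```bash
cat >> h.py <<'E'
from scipy.spatial.transform import Rotation as Ro
def go(p,yaw):
    s=env.state(); R=Ro.from_euler("xyz",s["ee_rot"],degrees=True); T=Ro.from_euler("xyz",[180,0,yaw],degrees=True)
    w=(R.inv()*T).as_rotvec(degrees=True)
    d0=R.inv().apply(np.array(p)-s["ee_pos"]); d1=T.inv().apply(np.array(p)-s["ee_pos"])
    print("t",s["time_s"],"pos",s["ee_pos"].round(1),"rot",s["ee_rot"].round(2),"F",s["force"].round(2),"w",s["gripper_width"].round(1))
    print("turn units",(w/30).round(4),"shift units, present axes",(d0/500).round(4),"after turn",(d1/500).round(4))
E
python3 -c "
from h import *
go([461.5,299.7,110],183.6)"
```

```text
Traceback (most recent call last):
  File "h.py", line 19, in go
    print("t",s["time_s"],"pos",s["ee_pos"].round(1),"rot",s["ee_rot"].round(2),"F",s["force"].round(2),"w",s["gripper_width"].round(1))
                                                                                                            ^^^^^^^^^^^^^^^^^^^^^^^^
AttributeError: 'float' object has no attribute 'round'
```

```bash
sed -i 's/s\["gripper_width"\].round(1)/round(s["gripper_width"],1)/' h.py
python3 -c "
from h import *
go([461.5,299.7,110],183.6)"
```

```text
t 0.2 pos [223.2 529.6 178.6] rot [-179.94    0.    157.15] F [0.04 0.34 1.01] w 91.2
turn units [-1.900e-03 -4.000e-04 -8.816e-01] shift units, present axes [-0.6178 -0.2385  0.1374] after turn [-0.4469 -0.4888  0.1371]
```

>>> send_rows(motion=[{"rz":-0.2204,"gripper":-1},{"rz":-0.2204,"gripper":-1},{"rz":-0.2204,"gripper":-1},{"rz":-0.2204,"gripper":-1},{"tx":-0.056,"ty":-0.061,"tz":0.017,"gripper":-1},{"tx":-0.056,"ty":-0.061,"tz":0.017,"gripper":-1},{"tx":-0.056,"ty":-0.061,"tz":0.017,"gripper":-1},{"tx":-0.056,"ty":-0.061,"tz":0.017,"gripper":-1},{"tx":-0.056,"ty":-0.061,"tz":0.017,"gripper":-1},{"tx":-0.056,"ty":-0.061,"tz":0.017,"gripper":-1},{"tx":-0.056,"ty":-0.061,"tz":0.017,"gripper":-1},{"tx":-0.056,"ty":-0.061,"tz":0.017,"gripper":-1}])

```text
invalid input at $.motion[0]: expected keys tx, ty, tz, rx, ry, rz, gripper
```

```bash
python3 -c "
from h import *
c=cam('side'); o=c[0][120:260,180:380]; save(o,'s1.png',3)
go([461.5,299.7,60],183.6)
R=Ro.from_euler('z',3.6,degrees=True)
for p in [(15,18,40),(15,-18,40),(-15,-18,40),(-15,18,40),(-67,-18,8),(-67,18,8)]: print((proj(c,R.apply(p)+[461.5,299.7,0])-[180,120])*3)
s=env.state();print(proj(c,s['ee_pos']))
"
```

```text
t 0.25 pos [223.2 529.7 178.7] rot [-179.96   -0.    157.15] F [ 0.3  -0.5  -0.66] w 91.0
turn units [-1.400e-03 -4.000e-04 -8.816e-01] shift units, present axes [-0.6178 -0.2386  0.2376] after turn [-0.4468 -0.489   0.2374]
[294.24751682 136.92263152]
[310.59921054 158.96175081]
[277.04862941 168.35524155]
[261.30750628 145.89853205]
[221.09346046 216.08804626]
[206.6575773  192.60280313]
[153.59259828  98.54269514]
```

View pics/s1.png

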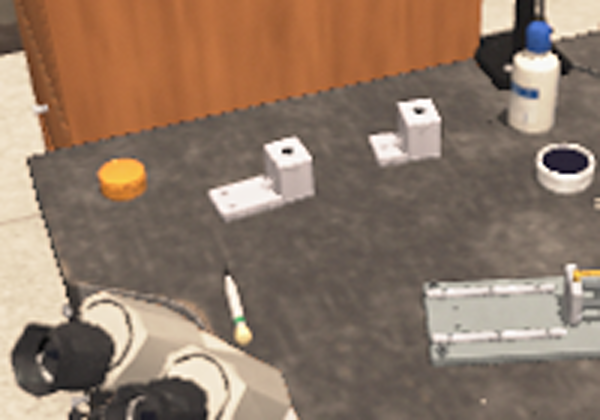

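The side view confirms the long bracket: its block top is near (290,150) and its foot end near (213,205), both within a pixel or so of my prediction. The move was refused because every row needs all its keys, so I'm resending it.

>>> send_rows(motion=[{"tx":0,"ty":0,"tz":0,"rx":0,"ry":0,"rz":-0.2204,"gripper":-1},{"tx":0,"ty":0,"tz":0,"rx":0,"ry":0,"rz":-0.2204,"gripper":-1},{"tx":0,"ty":0,"tz":0,"rx":0,"ry":0,"rz":-0.2204,"gripper":-1},{"tx":0,"ty":0,"tz":0,"rx":0,"ry":0,"rz":-0.2204,"gripper":-1},{"tx":-0.056,"ty":-0.061,"tz":0.017,"rx":0,"ry":0,"rz":0,"gripper":-1},{"tx":-0.056,"ty":-0.061,"tz":0.017,"rx":0,"ry":0,"rz":0,"gripper":-1},{"tx":-0.056,"ty":-0.061,"tz":0.017,"rx":0,"ry":0,"rz":0,"gripper":-1},{"tx":-0.056,"ty":-0.061,"tz":0.017,"rx":0,"ry":0,"rz":0,"gripper":-1},{"tx":-0.056,"ty":-0.061,"tz":0.017,"rx":0,"ry":0,"rz":0,"gripper":-1},{"tx":-0.056,"ty":-0.061,"tz":0.017,"rx":0,"ry":0,"rz":0,"gripper":-1},{"tx":-0.056,"ty":-0.061,"tz":0.017,"rx":0,"ry":0,"rz":0,"gripper":-1},{"tx":-0.056,"ty":-0.061,"tz":0.017,"rx":0,"ry":0,"rz":0,"gripper":-1}])

```text
time_s: 1.75
ee_pos: [463.0, 299.4, 110.8]
ee_rot: [180.0, 0.0, -176.4]
force: [0.1, -0.4, 0.7]
gripper_width: 91.1
gripper_force: 0.0
```

```bash
python3 -c "
from h import *
go([461.5,299.7,12],183.6)"
```

```text
t 1.75 pos [463.  299.4 110.8] rot [ 179.99    0.   -176.41] F [ 0.12 -0.37  0.67] w 91.1
turn units [ 0.0004  0.0001 -0.0002] shift units, present axes [0.003  0.0006 0.1976] after turn [0.003  0.0007 0.1976]
```

>>> send_rows(motion=[{"tx":0.003,"ty":0.0006,"tz":0.04,"rx":0,"ry":0,"rz":0,"gripper":-1},{"tx":0,"ty":0,"tz":0.05,"rx":0,"ry":0,"rz":0,"gripper":-1},{"tx":0,"ty":0,"tz":0.05,"rx":0,"ry":0,"rz":0,"gripper":-1},{"tx":0,"ty":0,"tz":0.04,"rx":0,"ry":0,"rz":0,"gripper":-1},{"tx":0,"ty":0,"tz":0.0176,"rx":0,"ry":0,"rz":0,"gripper":-1},{"tx":0,"ty":0,"tz":0,"rx":0,"ry":0,"rz":0,"gripper":-1},{"tx":0,"ty":0,"tz":0,"rx":0,"ry":0,"rz":0,"gripper":1},{"tx":0,"ty":0,"tz":0,"rx":0,"ry":0,"rz":0,"gripper":1},{"tx":0,"ty":0,"tz":0,"rx":0,"ry":0,"rz":0,"gripper":1},{"tx":0,"ty":0,"tz":0,"rx":0,"ry":0,"rz":0,"gripper":1},{"tx":0,"ty":0,"tz":0,"rx":0,"ry":0,"rz":0,"gripper":1},{"tx":0,"ty":0,"tz":0,"rx":0,"ry":0,"rz":0,"gripper":1}], grip_force=40)

```text
time_s: 3.25
ee_pos: [460.6, 300.6, 12.3]
ee_rot: [180.0, 0.0, -176.4]
force: [0.2, 0.2, 0.1]
gripper_width: 34.0
gripper_force: 0.0
```

>>> send_rows(motion=[{"tx":0,"ty":0,"tz":0,"rx":0,"ry":0,"rz":0,"gripper":1},{"tx":0,"ty":0,"tz":0,"rx":0,"ry":0,"rz":0,"gripper":1}])

```text
time_s: 3.5
ee_pos: [460.7, 300.6, 12.2]
ee_rot: [180.0, 0.0, -176.4]
force: [0.9, -0.1, -0.2]
gripper_width: 13.9
gripper_force: 0.0
```

```bash
python3 -c "
from h import *
c=cam('side'); a=c[0][120:220,210:310]
t=cam('top'); b=t[0][200:300,200:300]
save(np.hstack([a,b]),'s2.png',4)
s=env.state();print(proj(c,s['ee_pos']),proj(t,s['ee_pos']),s['gripper_width'],s['gripper_force'])
"
```

```text
[275.51009888 179.558753  ] [251.21827738 234.68295911] 6.020362966060493 0.0
```

View pics/s2.png

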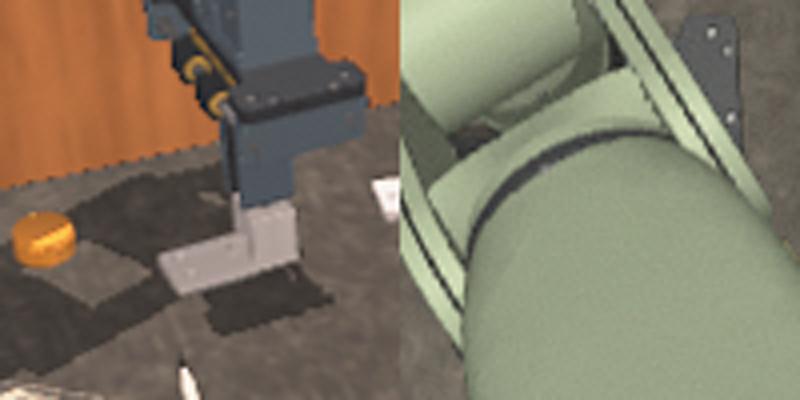

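The side crop shows the finger ending at the block's top, about (268,205), and the opening went below 36 mm. The block isn't between the pads. I'll look closer before moving anything.

```bash
python3 -c "
from h import *
c=cam('side'); save(c[0][110:200,235:325],'s3.png',6.5)
s=env.state();print(s['ee_pos'],s['qpos'],s['force'],s['gripper_width'],s['gripper_force'])
for p in ([0,0,0],[0,0,19],[0,0,79],[0,0,28]): print((proj(c,s['ee_pos']+p)-[235,110])*6.5)
"
```

```text
[460.66044239 300.684628    12.27370995] [ 3.19339230e+01  2.52092911e+01  1.05849302e+02  3.37781463e-03
  4.89347547e+01 -6.16687429e+01] [-0.21027719 -0.66278435 -0.12230594] 2.067987845787535 0.0
[263.33919576 451.93869506]
[260.27296878 412.63827703]
[250.13312736 282.67398901]
[258.79696669 393.72007578]
```

View pics/s3.png

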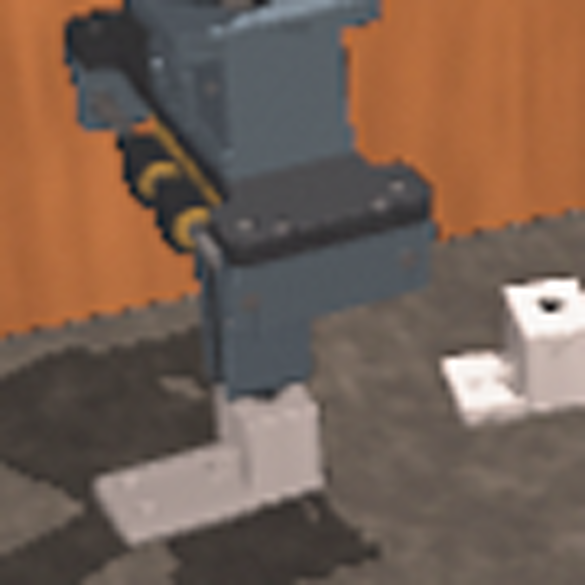

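```bash
python3 -c "
from h import *
c=cam('side')
_,K,R,t=c; o=-R.T@t
for uv in [(228,397),(308,385),(215,245),(435,220),(430,265)]:
    p=(uv[0]/6.5+235,uv[1]/6.5+110); d=R.T@np.linalg.inv(K)@[p[0],p[1],1]
    print(uv,[(Y,(o+d*(Y-o[1])/d[1]).round(1).tolist()) for Y in (286,300,318)])
s=env.state();print(s['gripper_width'],s['gripper_force'],s['force'])
"
```

```text
(228, 397) [(286, [444.4, 286.0, 52.8]), (300, [448.1, 300.0, 42.6]), (318, [452.9, 318.0, 29.5])]
(308, 385) [(286, [476.3, 286.0, 49.7]), (300, [480.5, 300.0, 39.4]), (318, [486.0, 318.0, 26.3])]
(215, 245) [(286, [444.4, 286.0, 120.4]), (300, [448.2, 300.0, 111.3]), (318, [453.0, 318.0, 99.7])]
(435, 220) [(286, [530.0, 286.0, 110.5]), (300, [535.1, 300.0, 101.3]), (318, [541.7, 318.0, 89.5])]
(430, 265) [(286, [527.4, 286.0, 91.2]), (300, [532.5, 300.0, 81.7]), (318, [539.1, 318.0, 69.4])]
0.6045782781606517 0.0 [-0.63532918 -0.08862062  0.10165936]
```

>>> send_rows(motion=[{"tx":0,"ty":0,"tz":-0.04,"rx":0,"ry":0,"rz":0,"gripper":1},{"tx":0,"ty":0,"tz":-0.05,"rx":0,"ry":0,"rz":0,"gripper":1},{"tx":0,"ty":0,"tz":-0.04,"rx":0,"ry":0,"rz":0,"gripper":1},{"tx":0,"ty":0,"tz":0,"rx":0,"ry":0,"rz":0,"gripper":-1},{"tx":0,"ty":0,"tz":0,"rx":0,"ry":0,"rz":0,"gripper":-1},{"tx":0,"ty":0,"tz":0,"rx":0,"ry":0,"rz":0,"gripper":-1},{"tx":0,"ty":0,"tz":0,"rx":0,"ry":0,"rz":0,"gripper":-1},{"tx":0,"ty":0,"tz":0,"rx":0,"ry":0,"rz":0,"gripper":-1}])

```text
time_s: 4.7
ee_pos: [460.5, 300.5, 76.9]
ee_rot: [-180.0, -0.0, -176.4]
force: [0.2, -0.1, -0.2]
gripper_width: 47.7
gripper_force: 0.0
```

```bash
python3 -c "
from h import *
c=cam('side'); save(c[0][80:190,225:335],'s4.png',5)
s=env.state();print(s['ee_pos'],s['gripper_width'],s['force'])
w=s['gripper_width']/2
R=Ro.from_euler('z',3.6,degrees=True)
for p in ([-16,-w,0],[16,-w,0],[-16,-w-13.5,0],[16,-w-13.5,0],[-16,w,0],[16,w,0]): print(p,((proj(c,s['ee_pos']+R.apply(p))-[225,80])*5).round(),((proj(c,s['ee_pos']+R.apply(p)+[0,0,38])-[225,80])*5).round())
"
```

```text
[460.55555647 300.60261482  76.98252207] 51.54570079698396 [-0.6283823  -0.28493331 -0.16371785]
[-16, -25.77285039849198, 0] [233. 427.] [228. 360.]
[16, -25.77285039849198, 0] [294. 410.] [290. 344.]
[-16, -39.27285039849198, 0] [244. 441.] [238. 374.]
[16, -39.27285039849198, 0] [305. 424.] [301. 358.]
[-16, 25.77285039849198, 0] [195. 374.] [189. 309.]
[16, 25.77285039849198, 0] [255. 359.] [250. 293.]
```

View pics/s4.png

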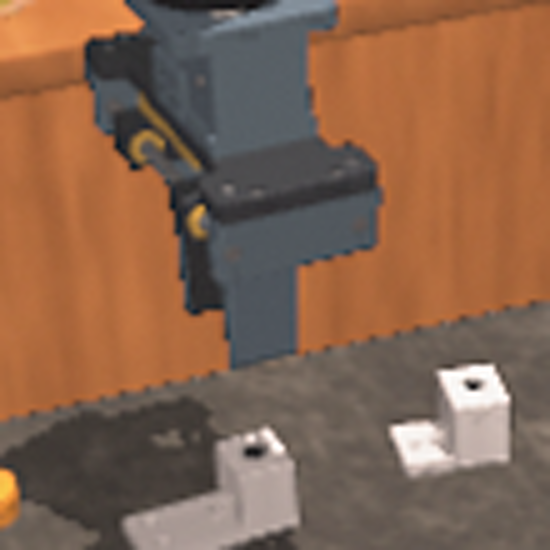

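The finger's lower end, at (230,365) to (297,352), sits 30–40 mm higher than the reported TCP projects to. The real fingertips are therefore above the reported height. I'll go lower in stages and watch the force.

>>> send_rows(motion=[{"tx":0,"ty":0,"tz":0,"rx":0,"ry":0,"rz":0,"gripper":-1},{"tx":0,"ty":0,"tz":0,"rx":0,"ry":0,"rz":0,"gripper":-1},{"tx":0,"ty":0,"tz":0,"rx":0,"ry":0,"rz":0,"gripper":-1},{"tx":0,"ty":0,"tz":0.04,"rx":0,"ry":0,"rz":0,"gripper":-1},{"tx":0,"ty":0,"tz":0.04,"rx":0,"ry":0,"rz":0,"gripper":-1},{"tx":0,"ty":0,"tz":0.04,"rx":0,"ry":0,"rz":0,"gripper":-1},{"tx":0,"ty":0,"tz":0.02,"rx":0,"ry":0,"rz":0,"gripper":-1},{"tx":0,"ty":0,"tz":0,"rx":0,"ry":0,"rz":0,"gripper":-1}])

```text
time_s: 5.75
ee_pos: [460.3, 300.5, 6.8]
ee_rot: [-180.0, -0.1, -176.4]
force: [-0.3, 0.5, 0.5]
gripper_width: 91.0
gripper_force: 0.0
```

>>> send_rows(motion=[{"tx":0,"ty":0,"tz":0.01,"rx":0,"ry":0,"rz":0,"gripper":-1},{"tx":0,"ty":0,"tz":0.01,"rx":0,"ry":0,"rz":0,"gripper":-1},{"tx":0,"ty":0,"tz":0.01,"rx":0,"ry":0,"rz":0,"gripper":-1}])

```text
time_s: 6.12
ee_pos: [460.8, 300.8, -7.7]
ee_rot: [180.0, 0.0, -176.4]
force: [0.7, -0.1, 0.9]
gripper_width: 91.2
gripper_force: 0.0
```

```bash
python3 -c "
from h import *
c=cam('side'); save(c[0][120:220,225:325],'s5.png',5)
s=env.state();print(s['ee_pos'],s['gripper_width'],s['force'])
w=s['gripper_width']/2
R=Ro.from_euler('z',3.6,degrees=True)
for p in ([-16,-w,0],[16,-w,0],[-16,-w-13.5,0],[16,-w-13.5,0]): print(p,((proj(c,s['ee_pos']+R.apply(p)+[0,0,35])-[225,120])*5).round())
"
```

```text
[460.28658602 300.44484763  -8.46931985] 90.79205343373 [-0.50479989  0.52683089 -0.22516941]
[-16, -45.396026716865, 0] [255. 333.]
[16, -45.396026716865, 0] [315. 315.]
[-16, -58.896026716865, 0] [265. 348.]
[16, -58.896026716865, 0] [325. 330.]
```

View pics/s5.png

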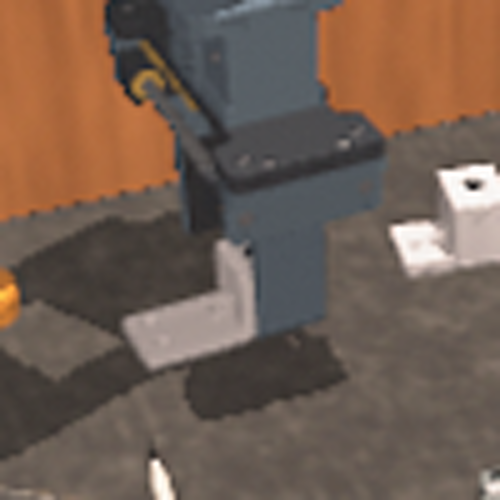

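The open near finger now hangs beside the block, with its lower end at (260,335) to (325,322). That puts the tip at roughly z = 28 and confirms the offset. I'll lower a bit more and then close.

>>> send_rows(motion=[{"tx":0,"ty":0,"tz":0.01,"rx":0,"ry":0,"rz":0,"gripper":-1},{"tx":0,"ty":0,"tz":0.01,"rx":0,"ry":0,"rz":0,"gripper":-1},{"tx":0,"ty":0,"tz":0.007,"rx":0,"ry":0,"rz":0,"gripper":-1},{"tx":0,"ty":0,"tz":0,"rx":0,"ry":0,"rz":0,"gripper":-1}])

```text
time_s: 6.68
ee_pos: [460.4, 300.5, -21.6]
ee_rot: [-180.0, -0.0, -176.4]
force: [-1.0, -0.6, 0.3]
gripper_width: 91.0
gripper_force: 0.0
```

>>> send_rows(motion=[{"tx":0,"ty":0,"tz":0,"rx":0,"ry":0,"rz":0,"gripper":1},{"tx":0,"ty":0,"tz":0,"rx":0,"ry":0,"rz":0,"gripper":1},{"tx":0,"ty":0,"tz":0,"rx":0,"ry":0,"rz":0,"gripper":1},{"tx":0,"ty":0,"tz":0,"rx":0,"ry":0,"rz":0,"gripper":1},{"tx":0,"ty":0,"tz":0,"rx":0,"ry":0,"rz":0,"gripper":1},{"tx":0,"ty":0,"tz":0,"rx":0,"ry":0,"rz":0,"gripper":1},{"tx":0,"ty":0,"tz":0,"rx":0,"ry":0,"rz":0,"gripper":1}], grip_force=40)

```text
time_s: 7.55
ee_pos: [460.8, 300.7, -21.2]
ee_rot: [180.0, 0.0, -176.4]
force: [0.3, 1.0, 0.1]
gripper_width: 35.4
gripper_force: 40.0
```

```bash
python3 -c "
from h import *
s=env.state();print(s['ee_pos'],s['gripper_width'],s['gripper_force'],s['force'],s['torque'])
"
```

```text
[460.75567149 300.73178332 -21.17428632] 35.37869271603334 39.993712306022644 [0.28743674 1.01990696 0.10704804] [ 0.07686006  0.00797508 -0.0048045 ]
```

>>> send_rows(motion=[{"tx":0,"ty":0,"tz":-0.03,"rx":0,"ry":0,"rz":0,"gripper":1},{"tx":0,"ty":0,"tz":-0.045,"rx":0,"ry":0,"rz":0,"gripper":1},{"tx":0,"ty":0,"tz":-0.045,"rx":0,"ry":0,"rz":0,"gripper":1},{"tx":0,"ty":0,"tz":0,"rx":0,"ry":0,"rz":0.1743,"gripper":1},{"tx":0,"ty":0,"tz":0,"rx":0,"ry":0,"rz":0.1743,"gripper":1},{"tx":0,"ty":0,"tz":0,"rx":0,"ry":0,"rz":0.1743,"gripper":1},{"tx":0,"ty":0,"tz":0,"rx":0,"ry":0,"rz":0.1743,"gripper":1},{"tx":0,"ty":0,"tz":0,"rx":0,"ry":0,"rz":0,"gripper":1}])

```text
time_s: 8.55
ee_pos: [460.8, 300.7, 39.5]
ee_rot: [180.0, 0.0, 162.7]
force: [-0.1, -0.3, -0.9]
gripper_width: 35.4
gripper_force: 40.0
```

```bash
python3 -c "
from h import *
go([565.9,72,39],162.7)"
```

```text
t 8.55 pos [460.8 300.7  39.5] rot [1.7997e+02 3.0000e-02 1.6275e+02] F [-0.09 -0.33 -0.89] w 35.4
turn units [0.0011 0.001  0.0015] shift units, present axes [-0.3365 -0.3745  0.0009] after turn [-0.3368 -0.3742  0.001 ]
```

>>> send_rows(motion=[{"tx":-0.025,"ty":-0.028,"tz":0,"rx":0,"ry":0,"rz":0,"gripper":1},{"tx":-0.048,"ty":-0.053,"tz":0,"rx":0,"ry":0,"rz":0,"gripper":1},{"tx":-0.048,"ty":-0.053,"tz":0,"rx":0,"ry":0,"rz":0,"gripper":1},{"tx":-0.048,"ty":-0.053,"tz":0,"rx":0,"ry":0,"rz":0,"gripper":1},{"tx":-0.048,"ty":-0.053,"tz":0,"rx":0,"ry":0,"rz":0,"gripper":1},{"tx":-0.048,"ty":-0.053,"tz":0,"rx":0,"ry":0,"rz":0,"gripper":1},{"tx":-0.048,"ty":-0.053,"tz":0,"rx":0,"ry":0,"rz":0,"gripper":1},{"tx":-0.024,"ty":-0.028,"tz":0,"rx":0,"ry":0,"rz":0,"gripper":1},{"tx":0,"ty":0,"tz":0,"rx":0,"ry":0,"rz":0,"gripper":1},{"tx":0,"ty":0,"tz":0,"rx":0,"ry":0,"rz":0,"gripper":1}])

```text
time_s: 9.8
ee_pos: [565.2, 72.6, 38.7]
ee_rot: [180.0, -0.0, 162.7]
force: [0.4, -0.2, -1.7]
gripper_width: 36.0
gripper_force: 40.0
```

```bash
python3 -c "
from h import *
go([565.9,72,-5],162.7)
c=cam('side'); t=cam('top')
a=cv2.resize(c[0][165:265,300:420],None,fx=5,fy=5,interpolation=cv2.INTER_CUBIC)
save(a,'s6.png')
s=env.state(); R=Ro.from_euler('z',-17.3,degrees=True)
o=s['ee_pos']+[0.8,-1,61-s['ee_pos'][2]+39.3-39.3]
for p in [(15,18,40),(15,-18,40),(15,-18,0),(-15,-18,0),(-67,-18,8),(-67,-18,0),(-67,18,8)]: print(p,((proj(c,R.apply(p)+o)-[300,165])*5).round())
"
```

```text
t 9.8 pos [565.2  72.6  38.7] rot [ 1.7999e+02 -5.0000e-02  1.6271e+02] F [ 0.37 -0.25 -1.75] w 36.0
turn units [ 0.0005 -0.0016  0.0003] shift units, present axes [-0.0017 -0.0008  0.0874] after turn [-0.0017 -0.0008  0.0874]
(15, 18, 40) [298. 115.]
(15, -18, 40) [312. 167.]
(15, -18, 0) [306. 239.]
(-15, -18, 0) [237. 243.]
(-67, -18, 8) [117. 237.]
(-67, -18, 0) [117. 251.]
(-67, 18, 8) [109. 183.]
```

View pics/s6.png

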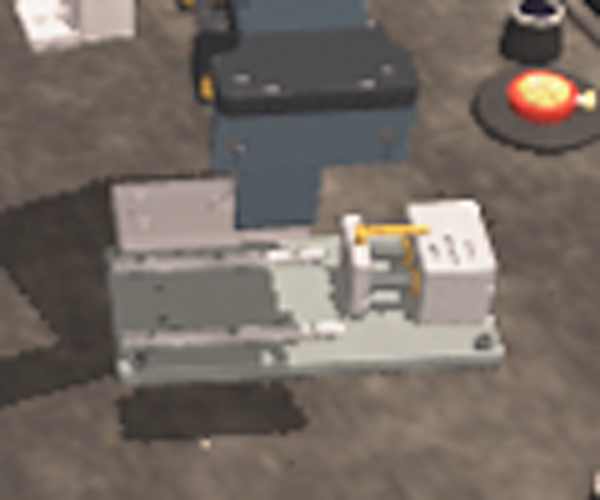

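The held bracket's foot corner is at (117,250), against a predicted (117,251), so the pose is good. I'll check how far the carriage clears the pointer and housing, then descend.

```bash
python3 -c "
from h import *
c=cam('side'); _,K,R,t=c; o=-R.T@t; J=Ro.from_euler('z',-17.3,degrees=True).inv(); org=np.array([582,66.2,0])
for uv in [(405,162),(237,165),(237,228),(318,225)]:
    p=(uv[0]/5+300,uv[1]/5+165); d=J.apply(R.T@np.linalg.inv(K)@[p[0],p[1],1]); q=J.apply(o-org)
    print(uv,[(Y,(q+d*(Y-q[1])/d[1]).round(1).tolist()) for Y in (-22,-31.5)])
go([565.9,72,-11],162.7)
"
```

```text
(405, 162) [(-22, [36.2, -22.0, 104.5]), (-31.5, [33.5, -31.5, 112.3])]
(237, 165) [(-22, [-34.8, -22.0, 108.3]), (-31.5, [-36.5, -31.5, 116.0])]
(237, 228) [(-22, [-33.3, -22.0, 73.8]), (-31.5, [-35.1, -31.5, 82.1])]
(318, 225) [(-22, [1.5, -22.0, 72.7]), (-31.5, [-0.7, -31.5, 80.9])]
t 9.95 pos [565.3  73.   38.7] rot [ 1.7999e+02 -2.0000e-02  1.6277e+02] F [ 0.25  0.52 -1.79] w 35.8
turn units [ 0.0003 -0.0008  0.0023] shift units, present axes [-0.0017 -0.0016  0.0995] after turn [-0.0017 -0.0015  0.0995]
```

>>> send_rows(motion=[{"tx":-0.0015,"ty":-0.0008,"tz":0.02,"rx":0,"ry":0,"rz":0,"gripper":1},{"tx":0,"ty":0,"tz":0.03,"rx":0,"ry":0,"rz":0,"gripper":1},{"tx":0,"ty":0,"tz":0.02,"rx":0,"ry":0,"rz":0,"gripper":1},{"tx":0,"ty":0,"tz":0.01,"rx":0,"ry":0,"rz":0,"gripper":1},{"tx":0,"ty":0,"tz":0.006,"rx":0,"ry":0,"rz":0,"gripper":1},{"tx":0,"ty":0,"tz":0,"rx":0,"ry":0,"rz":0,"gripper":1}])

```text
time_s: 10.7
ee_pos: [566.5, 71.3, -4.3]
ee_rot: [180.0, 0.0, 162.7]
force: [-0.5, 0.7, -1.4]
gripper_width: 35.7
gripper_force: 40.0
```

>>> send_rows(motion=[{"tx":0,"ty":0,"tz":0.005,"rx":0,"ry":0,"rz":0,"gripper":1},{"tx":0,"ty":0,"tz":0.005,"rx":0,"ry":0,"rz":0,"gripper":1},{"tx":0,"ty":0,"tz":0,"rx":0,"ry":0,"rz":0,"gripper":1}])

```text
time_s: 11.08
ee_pos: [566.3, 71.4, -9.4]
ee_rot: [-180.0, -0.0, 162.7]
force: [0.2, -0.0, -1.4]
gripper_width: 36.0
gripper_force: 40.0
```

>>> send_rows(motion=[{"tx":0,"ty":0,"tz":0.002,"rx":0,"ry":0,"rz":0,"gripper":1},{"tx":0,"ty":0,"tz":0,"rx":0,"ry":0,"rz":0,"gripper":1}])

```text
time_s: 11.32
ee_pos: [566.4, 71.4, -10.3]
ee_rot: [180.0, -0.0, 162.7]
force: [-0.0, -0.7, -0.7]
gripper_width: 35.6
gripper_force: 40.0
```

```bash
python3 -c "
from h import *
c=cam('side'); a=cv2.resize(c[0][185:255,310:410],None,fx=6,fy=6,interpolation=cv2.INTER_CUBIC)
save(a,'s7.png')
s=env.state(); R=Ro.from_euler('z',-17.3,degrees=True); o=s['ee_pos']*[1,1,0]+[0.8,-1,10]
for p in [(15,-18,0),(-67,-18,8),(-67,-18,0),(-67,18,8)]: print(p,((proj(c,R.apply(p)+o)-[310,185])*6).round())
go([565.9,72,-11],162.7)
"
```

```text
(15, -18, 0) [304. 273.]
(-67, -18, 8) [ 84. 271.]
(-67, -18, 0) [ 84. 287.]
(-67, 18, 8) [ 74. 206.]
t 11.375 pos [566.5  71.4 -10.2] rot [179.99   0.   162.68] F [-0.29 -0.14 -1.36] w 35.8
turn units [ 0.0002  0.0001 -0.0006] shift units, present axes [0.0015 0.0008 0.0015] after turn [0.0015 0.0008 0.0015]
```

View pics/s7.png

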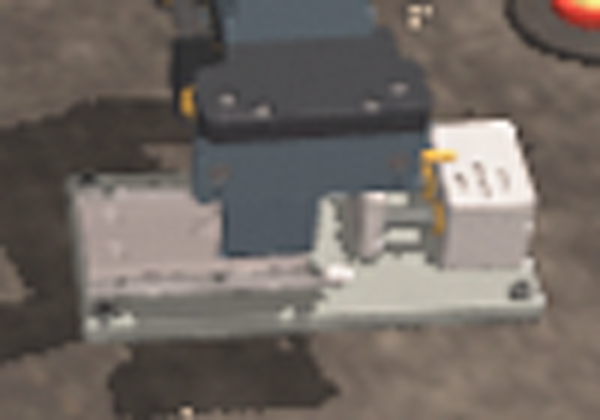

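The bracket sits in the channel between the rails, with its back about 20 mm from the stop plate at (365,225). Next I'll seat it gently, using the force reading. I've used all 10 picture views, so from here I rely on numbers.

>>> send_rows(motion=[{"tx":0,"ty":0,"tz":0.001,"rx":0,"ry":0,"rz":0,"gripper":1},{"tx":0,"ty":0,"tz":0,"rx":0,"ry":0,"rz":0,"gripper":1}])

```text
time_s: 11.62
ee_pos: [566.4, 71.4, -10.8]
ee_rot: [180.0, -0.0, 162.7]
force: [0.9, -0.8, -0.8]
gripper_width: 35.4
gripper_force: 40.0
```

>>> send_rows(motion=[{"tx":0,"ty":0,"tz":0.001,"rx":0,"ry":0,"rz":0,"gripper":1},{"tx":0,"ty":0,"tz":0,"rx":0,"ry":0,"rz":0,"gripper":1}])

```text
time_s: 11.88
ee_pos: [566.5, 71.4, -11.2]
ee_rot: [180.0, 0.0, 162.7]
force: [0.6, 0.6, -1.7]
gripper_width: 35.9
gripper_force: 40.0
```

>>> send_rows(motion=[{"tx":0,"ty":0,"tz":0.001,"rx":0,"ry":0,"rz":0,"gripper":1},{"tx":0,"ty":0,"tz":0,"rx":0,"ry":0,"rz":0,"gripper":1}])

```text
time_s: 12.12
ee_pos: [566.5, 71.4, -11.2]
ee_rot: [180.0, 0.0, 162.7]
force: [-2.1, 0.0, 4.9]
gripper_width: 35.9
gripper_force: 40.0
```

>>> send_rows(motion=[{"tx":0,"ty":0,"tz":0.001,"rx":0,"ry":0,"rz":0,"gripper":1},{"tx":0,"ty":0,"tz":0,"rx":0,"ry":0,"rz":0,"gripper":1}])

```text
time_s: 12.38
ee_pos: [566.6, 71.4, -11.2]
ee_rot: [180.0, 0.0, 162.7]
force: [-2.4, -0.6, 8.2]
gripper_width: 35.7
gripper_force: 40.0
```

>>> send_rows(motion=[{"tx":0,"ty":0,"tz":-0.0015,"rx":0,"ry":0,"rz":0,"gripper":1},{"tx":-0.008,"ty":0,"tz":0,"rx":0,"ry":0,"rz":0,"gripper":1},{"tx":-0.01,"ty":0,"tz":0,"rx":0,"ry":0,"rz":0,"gripper":1},{"tx":-0.01,"ty":0,"tz":0,"rx":0,"ry":0,"rz":0,"gripper":1},{"tx":0,"ty":0,"tz":0,"rx":0,"ry":0,"rz":0,"gripper":1}])

```text
time_s: 13.0
ee_pos: [579.7, 67.3, -11.2]
ee_rot: [180.0, -0.0, 162.7]
force: [-2.7, 0.6, 6.2]
gripper_width: 36.1
gripper_force: 40.0
```

```bash
cat >> h.py <<'E'
def rep():
    s=env.state(); J=Ro.from_euler('z',-17.3,degrees=True).inv()
    print(s["time_s"],"jig xyz",J.apply(s["ee_pos"]+[.8,-1,0]-[582,66.2,0]).round(2),"F jig",J.apply(s["force"]).round(2),"tq",s["torque"].round(2),"yaw",s["ee_rot"][2].round(2),s["gripper_force"])
E
python3 -c "
from h import *
rep()"
```

```text
13.0 jig xyz [ -1.47  -0.33 -11.2 ] F jig [-2.76 -0.19  6.22] tq [0.1  0.4  0.01] yaw 162.66 39.996058344841
```

>>> send_rows(motion=[{"tx":0,"ty":0,"tz":-0.0008,"rx":0,"ry":0,"rz":0,"gripper":1},{"tx":-0.004,"ty":0,"tz":0,"rx":0,"ry":0,"rz":0,"gripper":1},{"tx":-0.004,"ty":0,"tz":0,"rx":0,"ry":0,"rz":0,"gripper":1},{"tx":0,"ty":0,"tz":0,"rx":0,"ry":0,"rz":0,"gripper":1}])

```text
time_s: 13.5
ee_pos: [584.0, 65.9, -11.2]
ee_rot: [180.0, 0.0, 162.7]
force: [-1.2, -0.3, 2.8]
gripper_width: 35.9
gripper_force: 40.0
```

```bash
python3 -c "
from h import *
rep()"
```

```text
13.5 jig xyz [  3.03  -0.41 -11.19] F jig [-1.1  -0.6   2.83] tq [0.08 0.25 0.03] yaw 162.69 39.994842410087585
```

>>> send_rows(motion=[{"tx":-0.004,"ty":0,"tz":0,"rx":0,"ry":0,"rz":0,"gripper":1},{"tx":0,"ty":0,"tz":0,"rx":0,"ry":0,"rz":0,"gripper":1}])

```text
time_s: 13.75
ee_pos: [585.7, 65.3, -11.2]
ee_rot: [-180.0, 0.0, 162.7]
force: [-1.3, 0.5, 2.3]
gripper_width: 35.6
gripper_force: 40.0
```

```bash
python3 -c "
from h import *
rep()"
```

```text
13.75 jig xyz [  4.82  -0.47 -11.22] F jig [-1.43  0.11  2.31] tq [0.02 0.28 0.01] yaw 162.68 39.994990825653076
```

>>> send_rows(motion=[{"tx":-0.004,"ty":0,"tz":0,"rx":0,"ry":0,"rz":0,"gripper":1},{"tx":0,"ty":0,"tz":0,"rx":0,"ry":0,"rz":0,"gripper":1}])

```text
time_s: 14.0
ee_pos: [586.9, 64.9, -11.2]
ee_rot: [-180.0, -0.1, 162.7]
force: [-3.6, 1.5, 3.5]
gripper_width: 35.7
gripper_force: 40.0
```

```bash
python3 -c "
from h import *
rep()"
```

```text
14.0 jig xyz [  6.17  -0.51 -11.19] F jig [-3.87  0.4   3.49] tq [ 0.24  0.69 -0.04] yaw 162.67 39.996541142463684
```

>>> send_rows(motion=[{"tx":-0.004,"ty":0,"tz":0,"rx":0,"ry":0,"rz":0,"gripper":1},{"tx":0,"ty":0,"tz":0,"rx":0,"ry":0,"rz":0,"gripper":1}])

```text
time_s: 14.25
ee_pos: [588.2, 64.4, -11.2]
ee_rot: [-180.0, -0.1, 162.7]
force: [-5.8, 2.6, 4.7]
gripper_width: 35.5
gripper_force: 40.0
```

```bash
python3 -c "
from h import *
rep()"
```

```text
14.25 jig xyz [  7.53  -0.56 -11.2 ] F jig [-6.29  0.79  4.69] tq [ 0.34  0.88 -0.07] yaw 162.66 39.99785542488098
```

>>> send_rows(motion=[{"tx":-0.004,"ty":0,"tz":0,"rx":0,"ry":0,"rz":0,"gripper":1},{"tx":0,"ty":0,"tz":0,"rx":0,"ry":0,"rz":0,"gripper":1}])

```text
time_s: 14.5
ee_pos: [589.3, 64.1, -11.2]
ee_rot: [-180.0, -0.2, 162.7]
force: [-6.2, 2.9, 6.4]
gripper_width: 35.8
gripper_force: 40.0
```

```bash
python3 -c "
from h import *
rep()"
```

```text
14.5 jig xyz [  8.71  -0.57 -11.18] F jig [-6.82  0.94  6.39] tq [ 0.49  1.23 -0.05] yaw 162.65 39.99927520751953
```

>>> send_rows(motion=[{"tx":-0.004,"ty":0,"tz":-0.0006,"rx":0,"ry":0,"rz":0,"gripper":1},{"tx":-0.004,"ty":0,"tz":0,"rx":0,"ry":0,"rz":0,"gripper":1},{"tx":0,"ty":0,"tz":0,"rx":0,"ry":0,"rz":0,"gripper":1}])

```text
time_s: 14.88
ee_pos: [591.7, 63.3, -11.1]
ee_rot: [-180.0, -0.4, 162.6]
force: [-9.3, 3.6, 7.6]
gripper_width: 35.9
gripper_force: 40.0
```

Run:
```python
from h import *
rep()
c=cam("side"); rep(); rep()
def brass(im):
    h=cv2.cvtColor(im,cv2.COLOR_RGB2HSV)[190:240,370:410]; m=(h[...,0]>12)&(h[...,0]<32)&(h[...,1]>130)&(h[...,2]>110)
    v,u=np.nonzero(m); return m.sum(), [(int(x)+370,int(y)+190) for x,y in zip(u,v) if x>=u.max()-2]
def tip(im,f):  # saturation profile along pointer row band
    h=cv2.cvtColor(im,cv2.COLOR_RGB2HSV).astype(float); return h[204:215,380:400,1].max(0).astype(int).tolist()
print(brass(c[0])); print(tip(c[0],1))
for n,x0,y0,f in (("s6",300,165,5),("s7",310,185,6)):
    a=cv2.imread(f"pics/{n}.png")[:,:,::-1]; a=cv2.resize(a,None,fx=1/f,fy=1/f,interpolation=cv2.INTER_AREA)
    im=np.zeros((400,640,3),np.uint8); im[y0:y0+a.shape[0],x0:x0+a.shape[1]]=a
    print(n,brass(im)); print(tip(im,1))
J=Ro.from_euler('z',-17.3,degrees=True)
for x in (48,52,56,60,64,68,72): print(x,proj(c,J.apply([x,0,47])+[582,66.2,0]).round(1))
```

```text
14.875 jig xyz [ 11.18  -0.64 -11.12] F jig [-9.95  0.64  7.61] tq [ 0.7   1.56 -0.1 ] yaw 162.63 40.001381635665894
14.925 jig xyz [ 11.17  -0.68 -11.14] F jig [-9.74  0.02  6.95] tq [ 0.68  1.59 -0.07] yaw 162.63 40.001283288002014
14.925 jig xyz [ 11.17  -0.68 -11.14] F jig [-9.74  0.02  6.95] tq [ 0.68  1.59 -0.07] yaw 162.63 40.001283288002014
(np.int64(3), [(383, 220), (383, 221), (383, 222)])
[35, 37, 37, 37, 37, 36, 37, 37, 38, 39, 39, 42, 46, 37, 46, 30, 46, 54, 56, 54]
s6 (np.int64(34), [(382, 210), (382, 211), (383, 211), (384, 211), (383, 220), (383, 221), (383, 222)])
[160, 158, 145, 137, 143, 100, 51, 55, 52, 51, 52, 51, 48, 45, 45, 50, 52, 56, 56, 54]
s7 (np.int64(11), [(382, 210), (382, 211), (383, 211), (384, 211), (383, 221), (383, 222)])
[114, 157, 146, 136, 143, 102, 52, 50, 52, 51, 52, 51, 48, 45, 46, 51, 50, 57, 55, 54]
48 [381.8 211.1]
52 [383.6 211. ]
56 [385.4 210.9]
60 [387.2 210.8]
64 [389.  210.7]
68 [390.7 210.6]
72 [392.5 210.5]
```

>>> send_rows(motion=[{"tx":0,"ty":0,"tz":0,"rx":0,"ry":-0.013,"rz":0,"gripper":1},{"tx":-0.002,"ty":0,"tz":0,"rx":0,"ry":0,"rz":0,"gripper":1},{"tx":0,"ty":0,"tz":0,"rx":0,"ry":0,"rz":0,"gripper":1},{"tx":0,"ty":0,"tz":0,"rx":0,"ry":0,"rz":0,"gripper":1}])

```text
time_s: 15.42
ee_pos: [591.9, 63.2, -11.2]
ee_rot: [-179.9, -0.1, 162.6]
force: [-10.4, 3.0, 7.6]
gripper_width: 36.0
gripper_force: 40.0
```

Run:
```python
from h import *
c=cam("top"); t=cv2.imread("pics/top0.png")[:,:,::-1]; t=cv2.resize(t,(640,400),interpolation=cv2.INTER_AREA)
rep(); print(env.state()["ee_rot"])
for im in (t,c[0]):
    h=cv2.cvtColor(im,cv2.COLOR_RGB2HSV)[145:185,340:375]; m=(h[...,0]>12)&(h[...,0]<32)&(h[...,1]>110)&(h[...,2]>110)
    v,u=np.nonzero(m); print(m.sum(), sorted(zip((v+145).tolist(),(u+340).tolist())))
print([c[0][y,x].tolist() for x,y in ((350,150),(356,160),(345,190),(370,170))])
for _ in range(3): cam("top"); rep()
```

```text
15.475 jig xyz [ 11.34  -0.67 -11.21] F jig [-11.21   1.58   8.35] tq [ 0.91  1.87 -0.02] yaw 162.63 40.002068281173706
[-1.79940325e+02 -9.13845511e-02  1.62626684e+02]
25 [(160, 356), (161, 355), (161, 356), (162, 355), (162, 356), (163, 353), (163, 354), (163, 355), (164, 354), (164, 355), (164, 358), (165, 354), (165, 355), (166, 353), (166, 354), (167, 353), (167, 354), (168, 353), (168, 354), (169, 352), (169, 353), (170, 352), (170, 353), (171, 352), (171, 353)]
0 []
[[94, 102, 84], [168, 179, 148], [55, 58, 51], [152, 161, 133]]
15.525 jig xyz [ 11.32  -0.67 -11.22] F jig [-11.27   1.46   7.71] tq [ 0.89  1.85 -0.04] yaw 162.63 40.00208616256714
15.575 jig xyz [ 11.38  -0.68 -11.19] F jig [-11.03   1.84   8.27] tq [ 0.96  1.89 -0.06] yaw 162.63 40.00205039978027
15.625 jig xyz [ 11.34  -0.68 -11.22] F jig [-10.82   2.01   8.13] tq [ 0.85  1.84 -0.1 ] yaw 162.63 40.00201642513275
```

>>> send_rows(motion=[{"tx":0,"ty":0,"tz":-0.0014,"rx":0,"ry":0,"rz":0,"gripper":1},{"tx":0,"ty":0,"tz":0,"rx":0,"ry":0,"rz":0,"gripper":1},{"tx":0,"ty":0,"tz":0,"rx":0,"ry":0,"rz":0,"gripper":1}])

```text
time_s: 16.0
ee_pos: [592.1, 63.1, -11.2]
ee_rot: [-179.9, -0.1, 162.6]
force: [-8.6, 4.5, 2.8]
gripper_width: 35.9
gripper_force: 40.0
```

Run:
```python
from h import *
for _ in range(5): rep(); cam("top")
print(env.state()["ee_rot"])
```

```text
16.0 jig xyz [ 11.67  -0.66 -11.19] F jig [-9.58  1.75  2.8 ] tq [ 0.87  1.54 -0.01] yaw 162.63 40.000017285346985
16.05 jig xyz [ 11.63  -0.68 -11.2 ] F jig [-9.54  0.89  3.73] tq [ 0.89  1.53 -0.07] yaw 162.63 40.00002980232239
16.1 jig xyz [ 11.66  -0.65 -11.19] F jig [-9.42  1.51  2.65] tq [0.84 1.56 0.  ] yaw 162.63 40.000079870224
16.15 jig xyz [ 11.67  -0.66 -11.19] F jig [-9.66  1.76  4.32] tq [ 0.84  1.55 -0.08] yaw 162.63 39.99999225139618
16.2 jig xyz [ 11.65  -0.66 -11.2 ] F jig [-9.33  1.79  2.78] tq [ 0.86  1.51 -0.09] yaw 162.63 40.00007629394531
[-1.79940332e+02 -6.73620322e-02  1.62629680e+02]
```

>>> send_rows(motion=[{"tx":0,"ty":0,"tz":0,"rx":0,"ry":0,"rz":0,"gripper":1},{"tx":0,"ty":0,"tz":0,"rx":0,"ry":0,"rz":0,"gripper":1},{"tx":0,"ty":0,"tz":0,"rx":0,"ry":0,"rz":0,"gripper":1},{"tx":0,"ty":0,"tz":0,"rx":0,"ry":0,"rz":0,"gripper":1},{"tx":0,"ty":0,"tz":0,"rx":0,"ry":0,"rz":0,"gripper":1},{"tx":0,"ty":0,"tz":0,"rx":0,"ry":0,"rz":0,"gripper":1},{"tx":0,"ty":0,"tz":0,"rx":0,"ry":0,"rz":0,"gripper":1},{"tx":0,"ty":0,"tz":0,"rx":0,"ry":0,"rz":0,"gripper":1},{"tx":0,"ty":0,"tz":0,"rx":0,"ry":0,"rz":0,"gripper":1},{"tx":0,"ty":0,"tz":0,"rx":0,"ry":0,"rz":0,"gripper":1},{"tx":0,"ty":0,"tz":0,"rx":0,"ry":0,"rz":0,"gripper":1},{"tx":0,"ty":0,"tz":0,"rx":0,"ry":0,"rz":0,"gripper":1}])

```text
time_s: 17.75
ee_pos: [592.1, 63.1, -11.2]
ee_rot: [-179.9, -0.1, 162.6]
force: [-8.7, 3.7, 3.6]
gripper_width: 36.1
gripper_force: 40.0
```

>>> send_rows(motion=[{"tx":0,"ty":0,"tz":0,"rx":0,"ry":0,"rz":0,"gripper":1},{"tx":0,"ty":0,"tz":0,"rx":0,"ry":0,"rz":0,"gripper":1},{"tx":0,"ty":0,"tz":0,"rx":0,"ry":0,"rz":0,"gripper":1},{"tx":0,"ty":0,"tz":0,"rx":0,"ry":0,"rz":0,"gripper":1},{"tx":0,"ty":0,"tz":0,"rx":0,"ry":0,"rz":0,"gripper":1},{"tx":0,"ty":0,"tz":0,"rx":0,"ry":0,"rz":0,"gripper":1},{"tx":0,"ty":0,"tz":0,"rx":0,"ry":0,"rz":0,"gripper":1},{"tx":0,"ty":0,"tz":0,"rx":0,"ry":0,"rz":0,"gripper":1},{"tx":0,"ty":0,"tz":0,"rx":0,"ry":0,"rz":0,"gripper":1},{"tx":0,"ty":0,"tz":0,"rx":0,"ry":0,"rz":0,"gripper":1}])

```text
time_s: 19.0
ee_pos: [592.1, 63.1, -11.2]
ee_rot: [-179.9, -0.1, 162.6]
force: [-8.0, 3.8, 3.6]
gripper_width: 35.8
gripper_force: 40.0
```

Run:
```python
from h import *
rep()
print(env.job_done())
```

```text
19.0 jig xyz [ 11.65  -0.68 -11.19] F jig [-8.78  1.29  3.62] tq [ 0.84  1.53 -0.12] yaw 162.63 40.00004053115845
the job is handed in; nothing more can be done
None
```

The long bracket is flat in the channel, back to the stop, and still gripped and pressed; I held the push steady for about 3 s and handed the job in at 19 s. The stop is in about 8 mm (about 8 N) by force and position readings, because the gripper hid the pointer from both cameras.

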